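Seat the calibration disc in the colour reader and close its tray

TASK

Without picking anything up, push the white ceramic calibration disc along the open tray of the colour reader until it drops over the rim and lies flat and flush in the round recess; then push the tray all the way home into the reader. Do not lift the disc off the tray, and leave the bottle, the mortar and the weight where they stand.

Things in the scene. Friction and masses are not known exactly. Their poses are not given: they have to be found in the camera images.
- disc_center (a point): Centre (half-way up) of the loose white ceramic disc, 40 mm in diameter, 8 mm thick, about 40 g. It starts flat on the tray's deck, between the recess and the tray's front face, anywhere across the tray. Its z axis is the disc's axis.
- recess (a point): Mouth centre of the round recess in the grey tray's flat deck, 40 mm above the bench; moves with the tray. 43 mm in diameter, 8 mm deep, dark floor: the seated disc is flush, its centre 4 mm below this point. x points into the reader (the way the tray closes), y left, z up. The deck is 180 mm wide, without a lip, and runs from the front face (122 mm towards -x) to 100 mm behind the recess.
- tray_front (a point): Middle of the tray's upright front face, 25 mm above the bench: the face is 180 mm wide and reaches from 10 to 40 mm above the bench, and faces the robot (-x of this point; axes as for the recess). Pushing it along +x closes the tray.
- tray (a joint): How far the tray is out, in m: 0 is fully home, it starts about 0.105 to 0.12 out. It slides with about 4 N of friction, stays where it is left and has a hard stop at 0. Fully home, the front face still stands 57 mm out of the housing.
- reader: White bench-top colour reader, fixed. Origin on the bench, 55 mm in front of the housing's front face; x points into the reader, y left. Housing 238 mm wide, 220 mm deep, 64 mm high at the front and 104 mm in its rear 105 mm. Its slot clears the deck by only 6 mm, so a disc that is not down in the recess jams.
- amber: Bystander: amber glass bottle with a blue cap, 72 mm in diameter, 150 mm high, origin under its centre, standing left of the reader.
- mortar: Bystander: white porcelain mortar bowl, 100 mm across the rim, 50 mm high, origin under its centre, right of the tray.
- weight: Bystander: steel balance weight with a knob, 30 mm in diameter, 45 mm high, origin under its centre, left of the tray.
There are look-alikes about, which are no part of the job. What is shaped like the part that bears disc_center but green or purple is not meant.

How it is judged:
By the outcome, as a careful person would: the job done as asked, in the order asked, and still so for the second after the job is handed in, with the robot touching nothing.
It also fails if it takes over 58 s, if anything falls off the work surface, if the arm or the gripper's body presses on something with over 40 N, if the wrist force passes 120 N, or if a joint passes its speed limit or range.

ROBOT

A 6-joint arm with a two-finger parallel gripper is mounted at the origin on the work surface. World frame = base frame: x ahead of the robot, y to its left, z up, the work surface at z = 0. Lengths are in m, angles in rad, forces in N, time in s.
With the tool pointing down it reaches from about 0.25 to 0.775 m from the base axis. Payload 4 kg.
Tool frame: the origin (TCP) lies between the finger pads; the fingertips stand 19 mm ahead of it and the grasp point (between the pads) is the TCP; z points along the fingers, y is the line along which they close (so a half turn about z gives the same grasp; the last joint's range is limited). The gripper opens to 85 mm and grips with 20 to 120 N. Pads are 22 mm wide; open, the fingers measure 114 mm over their backs; the gripper's body (76 mm by 85 mm) begins 54 mm behind the grasp point. The pads swing forward as they close: fully open they stand 13 mm farther back than shut.
Start: joints at [1.18, 0.087, 1.371, -0, 1.684, -0.103], TCP at [0.156, 0.527, 0.25] pointing down, gripper open.
Joint ranges: [-3.1, 3.1], [-0.76, 2.03], [0.27, 2.55], [-1.08, 4.22], [0.17, 2.65], [-2.57, 2.57]. Speed limits (rad/s): [2.79, 2.79, 3.14, 3.14, 3.14, 3.14].

INTERFACE

Orientations are given as a 3x3 rotation matrix whose columns are the frame's x, y, z axes.
In Python, from rig import get_state, camera, sign_off, find_in, cut_out gives the robot as it stands. The module is installed in compiled form; this text tells all that it offers.
- The arm moves only by the tool play_rows, never from a script. Its argument "commands" is text: rows parted by semicolons, each of 7 numbers parted by spaces: the opening, from 0 (shut) to 1 (fully open), then the shift along the tool's x, y, z in mm, then the turn, a rotation vector about the tool's x, y, z in degrees. In form: fingers x y z rx ry rz; .... A call has 1 to 8 rows; each row is the pose to reach, as a shift and turn from the pose commanded when the call began, along the tool's axes at that moment; what a row does not reach only later rows make up. A row lasts 1/10 s, in which the tool goes at most 50 mm and 8.59 degrees, less where a joint would pass 70% of its speed; a pose out of reach is approached as far as the arm can. A call with a gripper value outside its range is refused whole. The fingers move at their own pace and stop on an object; "grip_force" is the grip in N (left out, the last holds). Time passes only in rows, so rows that repeat a pose let the fingers close. It gives the time, the measured TCP pose, the force, the opening and the grip force at its end, in the units of the state.
- get_state(): the state, without advancing time (a new reading comes with each control period).
- camera(name): name is "scene" or "side" or "wrist"; returns a dict with "frame" (400x640x3 uint8, red, green, blue), "depth" (400x640 float32, m along the optical axis (not along the pixel's ray), 0 where there is no reading), "intrinsics" (3x3 intrinsics, pixels), "dist_coeffs" ([k1, k2, p1, p2, k3] as OpenCV has them; the pictures are not rectified), "eye" and "attitude" of the camera in the world. Camera axes: x right, y up, looking along -z (the intrinsics and any distortion apply to the point x, -y, -z); pixel columns grow to the right and rows downward; lengths in m; the calibration is good to about 2 mm. A picture is of the moment at which its call begins.
- sign_off(): hands the job in; it is judged then, once.
Trained networks look in a picture, given as the dict that the camera call returned (one of the last four; its "shot" number tells which), for a name from the list of things; names that differ only in an ending like _2 or _b are one class to them, and where a whole thing is asked for, a point or a joint stands for the part that bears it (a point fixed in the world has none). Each returns a list of dicts, best first, with "conf" (0 to 1); they miss things now and then, are a little off and sometimes report something else, mostly with a low value. They report only what shows in the picture. A call takes as long as a camera call. They do not tell look-alikes from the thing itself.
- find_in(picture, name): "position" ([x, y, z] in m, in the coordinates of the camera as it stood for that picture, good to about 4 mm: the middle of the surface that is visible of it).
- cut_out(picture, name): "mask" (400x640 bool, what is visible of it).
The state is a dict: "time": time; "qpos": joint angles; "dq": joint speeds; "effort": joint torques, N m; "tool_pos": TCP position; "tool_rot": TCP orientation; "force": force on the tool from outside, world axes, zero at the start; "ft_torque": the same for the moment, N m; "grip_width": finger opening in m; "gripper_force": force on a finger pad.
Only numpy, scipy, OpenCV 4.12 (cv2) and the standard library are available. Lean on these libraries where they do the work, as an engineer would, in place of code of your own. Each camera call takes 0.05 s, during which the arm holds its last target. There are 200 camera calls.

## Working session

There is one attempt and no reset: what is moved stays moved. The work goes in short steps, Python scripts to look and compute and a tool call to move; the robot and the scene stay as the last step left them, time stands still between calls to the robot, and variables do not carry over. Pictures are saved under pics/ and viewed, at most 10 in all, crops included, and the job is handed in when it is done.

Besides the shell and the picture viewer there is one more tool, called after "Request:" as name(argument=value, ...) on one line, values as JSON. play_rows: Moves the arm, as the interface text tells. Its arguments: {"type":"object","properties":{"commands":{"type":"string"},"grip_force":{"type":"number"}},"required":["commands"]}

```bash
mkdir -p pics; cat > h.py <<'E'
import numpy as np, cv2
from rig import get_state, camera, sign_off, find_in, cut_out
def world(c,p): return np.array(c["eye"])+np.array(c["attitude"])@np.array(p)
def cloud(c,mask):
    v,u=np.nonzero(mask&(c["depth"]>0)); d=c["depth"][v,u]
    n=cv2.undistortPoints(np.stack([u,v],1).astype(np.float64).reshape(-1,1,2),np.array(c["intrinsics"]),np.array(c["dist_coeffs"])).reshape(-1,2)
    P=np.stack([n[:,0]*d,-n[:,1]*d,-d],1)
    return P@np.array(c["attitude"]).T+np.array(c["eye"])
def proj(c,P):
    p=(np.array(P)-np.array(c["eye"]))@np.array(c["attitude"]); p=p*[1,-1,-1]
    return cv2.projectPoints(p.reshape(-1,1,3),np.zeros(3),np.zeros(3),np.array(c["intrinsics"]),np.array(c["dist_coeffs"]))[0].reshape(-1,2)
E
python3 - <<'E'
from h import *
for n in ["scene","side"]:
    c=camera(n); cv2.imwrite(f"pics/{n}0.png",c["frame"][:,:,::-1])
    print(n,np.round(c["eye"],3))
    for t in ["disc_center","recess","tray_front","reader","amber","mortar","weight"]:
        for r in find_in(c,t)[:3]: print(t,round(r["conf"],2),np.round(world(c,r["position"]),3),np.round(proj(c,world(c,r["position"])[None])[0]))
print(np.round(get_state()["tool_rot"],3))
E
```

```text
scene [ 1.187 -0.262  0.527]
disc_center 0.48 [ 0.468 -0.177  0.011] [211. 220.]
disc_center 0.45 [ 0.526 -0.086  0.05 ] [257. 208.]
recess 0.78 [ 0.556 -0.035  0.041] [286. 213.]
tray_front 0.92 [ 0.551 -0.037  0.04 ] [284. 212.]
reader 0.87 [ 0.797 -0.038  0.064] [340. 281.]
amber 0.92 [0.636 0.178 0.076] [393. 191.]
amber 0.3 [ 0.555 -0.037  0.042] [285. 212.]
mortar 0.62 [ 0.554 -0.273  0.036] [169. 248.]
mortar 0.46 [0.635 0.182 0.08 ] [395. 190.]
weight 0.76 [0.5   0.111 0.025] [335. 189.]
side [ 0.454 -0.536  0.555]
disc_center 0.83 [ 0.519 -0.085  0.049] [301. 273.]
disc_center 0.82 [0.394 0.01  0.01 ] [230. 260.]
disc_center 0.8 [ 0.456 -0.178  0.006] [273. 340.]
recess 0.68 [ 0.557 -0.05   0.039] [319. 259.]
recess 0.52 [ 0.573 -0.259  0.029] [359. 365.]
tray_front 0.9 [ 0.561 -0.051  0.043] [321. 258.]
reader 0.79 [ 0.69  -0.063  0.064] [392. 244.]
amber 0.73 [0.605 0.167 0.081] [320. 173.]
mortar 0.73 [ 0.572 -0.26   0.033] [359. 364.]
weight 0.52 [0.491 0.108 0.027] [273. 215.]
[[-0.959  0.284  0.   ]
 [ 0.284  0.959  0.   ]
 [-0.     0.    -1.   ]]
```

View pics/scene0.png

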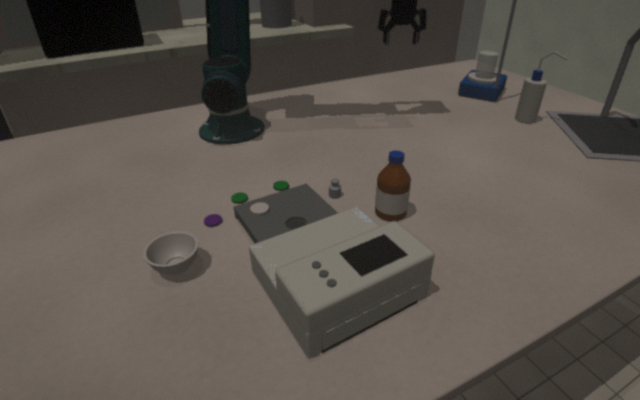

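View pics/side0.png

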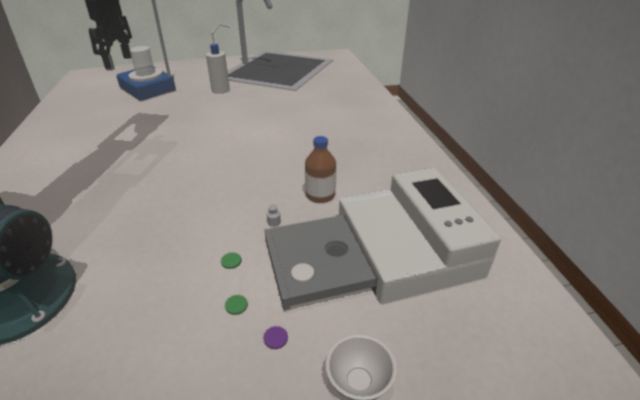

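Scene view: white disc at (260,208) on the grey tray, recess at (296,223). Side view: disc (303,272), recess (337,248). The green and purple discs lie on the bench, beside the tray. Next I'll fit the tray's pose and the recess.

```bash
python3 - <<'E'
from h import *
def onplane(c,u,v,z):
    n=cv2.undistortPoints(np.array([[[u,v]]],float),np.array(c["intrinsics"]),np.array(c["dist_coeffs"]))[0,0]
    r=np.array(c["attitude"])@np.array([n[0],-n[1],-1]); e=np.array(c["eye"]); return e+r*(z-e[2])/r[2]
for n,roi in [("scene",(228,345,183,245)),("side",(260,380,215,310))]:
    c=camera(n); f=c["frame"].astype(int); g=f.mean(2)
    box=np.zeros(g.shape,bool); box[roi[2]:roi[3],roi[0]:roi[1]]=1
    tm=cut_out(c,"tray_front")[0]["mask"]
    P=cloud(c,tm); P=P[abs(P[:,2]-.04)<.007]
    r=cv2.minAreaRect(P[:,:2].astype(np.float32)); print(n,"deck",np.round(cv2.boxPoints(r),3).tolist(),np.round(r[1],3),r[2])
    t=np.uint8(tm&box)*255; t=cv2.morphologyEx(t,cv2.MORPH_CLOSE,np.ones((9,9)))
    med=np.median(g[tm]); print("med",med)
    for nm,m in [("dark",(g<0.72*med)&(t>0)),("white",(g>1.6*med)&(t>0))]:
        k,l,s,ce=cv2.connectedComponentsWithStats(np.uint8(m))
        for i in np.argsort(-s[1:,4])[:3]+1:
            print(nm,s[i],np.round(ce[i],1),np.round(onplane(c,*ce[i],.04 if nm=="dark" else .048),4))
    x=cv2.resize(c["frame"][roi[2]-20:roi[3]+15,roi[0]-10:roi[1]+40,::-1],None,fx=4,fy=4); cv2.imwrite(f"pics/{n}1.png",x)
E
```

```text
scene deck [[0.4659999907016754, 0.05299999937415123], [0.4779999852180481, -0.12800000607967377], [0.6200000047683716, -0.11900000274181366], [0.6079999804496765, 0.06300000101327896]] [0.142 0.182] 3.940014362335205
med 65.0
dark [286 217  18  11  89] [293.8 221.8] [ 0.5914 -0.032   0.04  ]
dark [236 214  21  28  59] [245.9 227.4] [ 0.5644 -0.1246  0.04  ]
dark [303 219   1   1   1] [303. 219.] [ 0.5914 -0.0115  0.04  ]
white [267 205   1   4   4] [267.  206.5] [ 0.5264 -0.0652  0.048 ]
white [251 206   1   4   4] [251.  207.5] [ 0.5143 -0.0965  0.048 ]
side deck [[0.4659999907016754, 0.061000000685453415], [0.4790000021457672, -0.13099999725818634], [0.6489999890327454, -0.11999999731779099], [0.6359999775886536, 0.07199999690055847]] [0.17  0.192] 3.7549307346343994
med 108.66666666666667
dark [282 276  96  33 598] [329.  292.7] [ 0.5575 -0.1295  0.04  ]
dark [328 247  17   8  80] [336.2 250.8] [ 0.5928 -0.036   0.04  ]
dark [341 243   6   5   8] [344.  244.8] [ 0.6112 -0.0235  0.04  ]
```

View pics/side1.png

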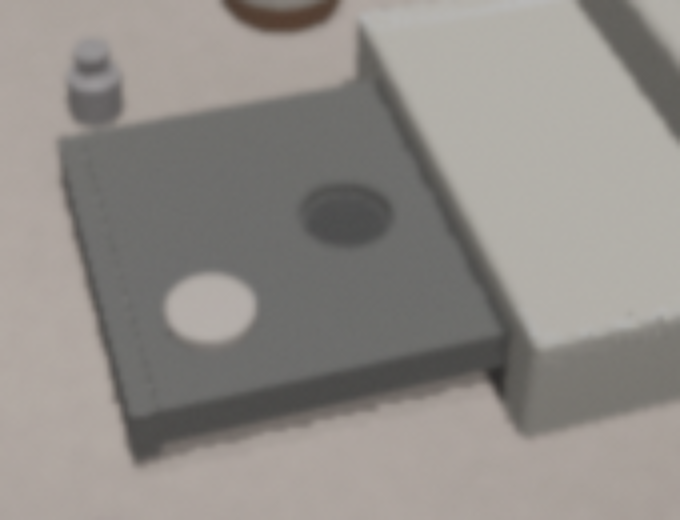

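Both views agree. The tray's yaw is about 3.9°, the recess is at about (0.594,-0.029) and the disc at about (0.519,-0.085). I'll cradle the disc between the partly open fingertips and push it along the line to the recess, about 37° yaw.

Request:
play_rows(commands="0.29 -246 -262 0 0 0 60;0.29 -246 -262 0 0 0 60;0.29 -246 -262 0 0 0 60;0.29 -246 -262 0 0 0 60;0.29 -246 -262 0 0 0 60;0.29 -246 -262 0 0 0 60;0.29 -246 -262 0 0 0 60;0.29 -246 -262 0 0 0 60")

```text
time: 1.8
tool_pos: [0.3193, 0.2025, 0.2506]
tool_rot: [[-0.225, 0.974, 0.002], [0.974, 0.225, -0.001], [-0.002, 0.002, -1.0]]
force: [0.2, -0.3, 0.1]
grip_width: 0.0248
gripper_force: 0.0
```

```bash
cat >> h.py <<'E'
def plan(xyz,yawdeg):
    "shift mm in tool axes, and rz turn deg, to reach TCP xyz with tool x at world yaw, z down"
    s=get_state(); R=np.array(s["tool_rot"]); p=np.array(s["tool_pos"])
    y0=np.degrees(np.arctan2(R[1,0],R[0,0])); dy=(yawdeg-y0+180)%360-180
    print("t",round(s["time"],2),"at",np.round(p,4),"yaw",round(y0,2),"-> shift",np.round(R.T@(np.array(xyz)-p)*1e3,1),"rz",round(-dy,2),"w",round(s["grip_width"],4),"F",np.round(s["force"],1),"tilt",np.round(R[:2,2],4),"q6",round(s["qpos"][5],2))
E
python3 -c "
from h import *
plan([.479,-.115,.17],37)"
```

```text
t 1.8 at [0.3193 0.2025 0.2506] yaw 102.98 -> shift [-345.1   84.2   81.4] rz 65.98 w 0.0248 F [ 0.2 -0.3  0.1] tilt [ 0.0019 -0.0014] q6 0.19
```

Request:
play_rows(commands="0.29 -345 84 80 0 0 66;0.29 -345 84 80 0 0 66;0.29 -345 84 80 0 0 66;0.29 -345 84 80 0 0 66;0.29 -345 84 80 0 0 66;0.29 -345 84 80 0 0 66;0.29 -345 84 80 0 0 66;0.29 -345 84 80 0 0 66")

```text
time: 2.6
tool_pos: [0.4809, -0.1126, 0.1684]
tool_rot: [[0.798, 0.603, -0.002], [0.603, -0.798, -0.0], [-0.002, -0.001, -1.0]]
force: [-0.6, 1.0, -0.5]
grip_width: 0.0246
gripper_force: 0.0
```

```bash
python3 - <<'E'
from h import *
plan([.479,-.115,.07],37)
c=camera("wrist"); cv2.imwrite("pics/w1.png",c["frame"][:,:,::-1]); print(np.round(c["eye"],3))
for t in ["disc_center","recess"]:
    for r in find_in(c,t)[:3]: w=world(c,r["position"]); print(t,round(r["conf"],2),np.round(w,4),np.round(proj(c,w[None])[0]))
E
```

```text
t 2.6 at [ 0.4809 -0.1126  0.1684] yaw 37.09 -> shift [-2.8  0.9 98.4] rz 0.09 w 0.0246 F [-0.6  1.  -0.5] tilt [-0.0019 -0.0002] q6 0.58
[ 0.545 -0.064  0.292]
disc_center 0.95 [0.3958 0.0133 0.0055] [164. 178.]
disc_center 0.73 [ 0.464  -0.1694  0.005 ] [350. 230.]
disc_center 0.62 [ 0.5242 -0.0832  0.047 ] [320. 138.]
recess 0.97 [ 0.551  -0.0435  0.0436] [300.  78.]
recess 0.63 [0.4922 0.1089 0.0308] [100.  20.]
```

View pics/w1.png

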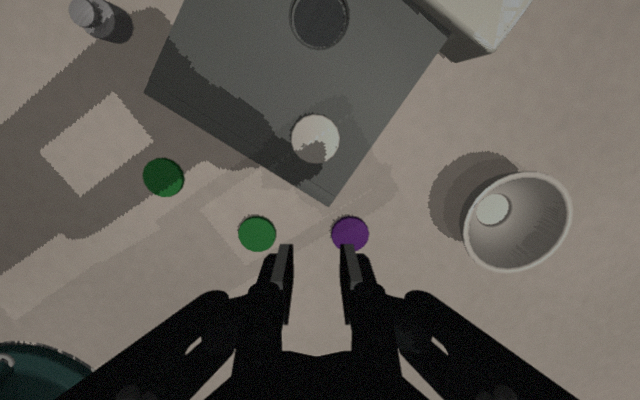

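The wrist view shows the white disc at (316,138), the recess at (319,20), and the fingertips at about (285,250) and (348,250), well aligned with the push line. I'll refine both centres on their planes.

```bash
cat >> h.py <<'E'
def onplane(c,uv,z):
    n=cv2.undistortPoints(np.array(uv,float).reshape(-1,1,2),np.array(c["intrinsics"]),np.array(c["dist_coeffs"])).reshape(-1,2)
    r=np.c_[n[:,0],-n[:,1],-np.ones(len(n))]@np.array(c["attitude"]).T; e=np.array(c["eye"]); return e+r*((z-e[2])/r[:,2])[:,None]
def circ(P):
    A=np.c_[2*P[:,:2],np.ones(len(P))]; s=np.linalg.lstsq(A,(P[:,:2]**2).sum(1),rcond=None)[0]
    return s[:2],np.sqrt(s[2]+s[0]**2+s[1]**2)
def ortho(c,z,cx,cy,h=.04,res=.0005):
    "top-down rectified view of plane z"
    n=int(2*h/res); X,Y=np.meshgrid(cx-h+res*np.arange(n),cy+h-res*np.arange(n))
    m=proj(c,np.c_[X.ravel(),Y.ravel(),np.full(X.size,z)]).reshape(n,n,2).astype(np.float32)
    return cv2.remap(c["frame"],m[:,:,0],m[:,:,1],cv2.INTER_LINEAR)
def hough(c,z,cx,cy,r,h=.04,res=.0005):
    g=cv2.medianBlur(cv2.cvtColor(ortho(c,z,cx,cy,h,res),cv2.COLOR_RGB2GRAY),5)
    k=cv2.HoughCircles(g,cv2.HOUGH_GRADIENT_ALT,1.5,10,param1=60,param2=.5,minRadius=int((r-.002)/res),maxRadius=int((r+.002)/res))
    return [] if k is None else [(round(cx-h+res*a,4),round(cy+h-res*b,4),round(d*res,4)) for a,b,d in k[0][:3]]
E
python3 - <<'E'
from h import *
c=camera("wrist")
print("disc",hough(c,.048,.521,-.085,.02),"recess",hough(c,.04,.594,-.03,.0215))
for r in cut_out(c,"disc_center"):
    v,u=np.nonzero(r["mask"])
    if abs(u.mean()-316)<15 and abs(v.mean()-138)<15:
        h=cv2.findContours(np.uint8(r["mask"]),0,1)[0][0].reshape(-1,2); print("mask",circ(onplane(c,h,.048)))
o=np.hstack([ortho(c,.048,.521,-.085),ortho(c,.04,.594,-.03)]); cv2.imwrite("pics/o1.png",cv2.resize(o[:,:,::-1],None,fx=2.4,fy=2.4))
E
```

```text
disc [(np.float32(0.52), np.float32(-0.0802), np.float32(0.0197))] recess [(np.float32(0.5945), np.float32(-0.0298), np.float32(0.0214))]
mask (array([ 0.52136035, -0.08076359]), np.float64(0.019200052248529727))
```

View pics/o1.png

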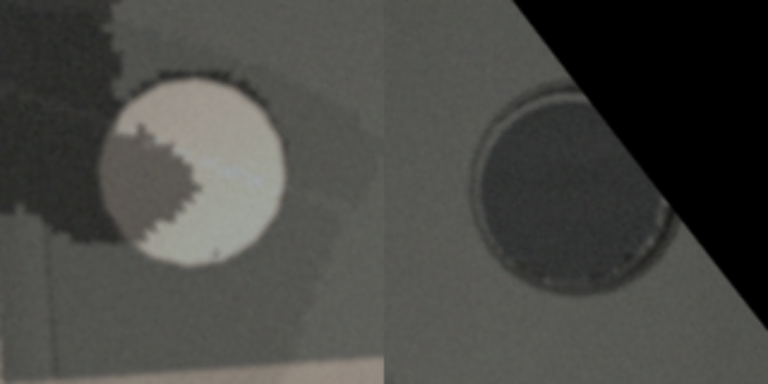

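```bash
python3 -c "
from h import *
plan([.4787,-.1087,.062],34.3)"
```

```text
t 2.85 at [ 0.4799 -0.1082  0.1706] yaw 37.72 -> shift [ -1.3  -0.3 108.6] rz 3.42 w 0.025 F [-0.5  0.4 -0.6] tilt [0.0002 0.0008] q6 0.57
```

Request:
play_rows(commands="0.29 -1.3 0 50 0 0 3.4;0.29 -1.3 0 90 0 0 3.4;0.29 -1.3 0 106 0 0 3.4;0.29 -1.3 0 107 0 0 3.4;0.29 -1.3 0 108 0 0 3.4;0.29 -1.3 0 108 0 0 3.4;0.29 -1.3 0 108 0 0 3.4")

```text
time: 3.55
tool_pos: [0.48, -0.1103, 0.0642]
tool_rot: [[0.827, 0.562, 0.003], [0.562, -0.827, -0.001], [0.002, 0.003, -1.0]]
force: [0.0, -0.5, 0.3]
grip_width: 0.0246
gripper_force: 0.0
```

Request:
play_rows(commands="0.29 0 0 1 0 0 0;0.29 0 0 1 0 0 0;0.29 0 0 1 0 0 0")

```text
time: 3.85
tool_pos: [0.479, -0.1104, 0.0615]
tool_rot: [[0.828, 0.561, 0.0], [0.561, -0.828, -0.0], [0.0, 0.0, -1.0]]
force: [0.3, -1.5, 0.4]
grip_width: 0.0246
gripper_force: 0.0
```

Request:
play_rows(commands="0.29 0 0 1 0 0 0;0.29 0 0 1 0 0 0;0.29 0 0 1 0 0 0")

```text
time: 4.15
tool_pos: [0.4788, -0.1103, 0.0602]
tool_rot: [[0.828, 0.561, -0.0], [0.561, -0.828, 0.0], [-0.0, -0.0, -1.0]]
force: [-0.1, -0.1, -0.1]
grip_width: 0.0252
gripper_force: 0.0
```

Request:
play_rows(commands="0.29 0 0 1 0 0 0;0.29 0 0 1 0 0 0;0.29 0 0 1 0 0 0")

```text
time: 4.45
tool_pos: [0.4788, -0.1102, 0.0592]
tool_rot: [[0.828, 0.561, -0.0], [0.561, -0.828, 0.0], [-0.0, -0.0, -1.0]]
force: [-0.3, 0.1, 0.1]
grip_width: 0.0249
gripper_force: 0.0
```

```bash
python3 - <<'E'
from h import *
plan([.4787,-.1087,.062],34.3)
c=camera("side"); cv2.imwrite("pics/s2.png",cv2.resize(c["frame"][180:330,220:400,::-1],None,fx=4,fy=4))
E
```

```text
t 4.45 at [ 0.4788 -0.1102  0.0592] yaw 34.11 -> shift [ 0.8 -1.3 -2.8] rz -0.19 w 0.0249 F [-0.3  0.1  0.1] tilt [-0.0002  0.0001] q6 0.63
```

View pics/s2.png

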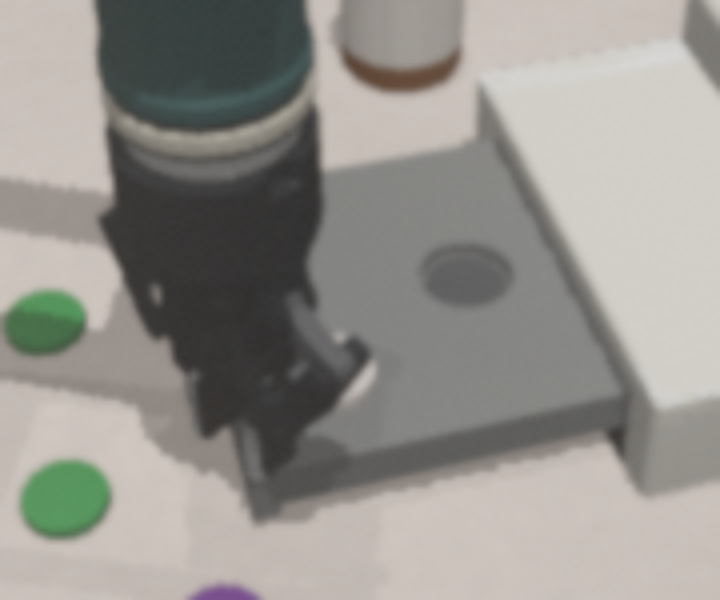

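The right fingertip is over the deck's front corner at crop (270,470), the disc is half hidden ahead of it at (360,380), and the recess is at (467,272). There's no contact yet, so I'll keep feeling downwards.

Request:
play_rows(commands="0.29 0 0 1 0 0 0;0.29 0 0 1 0 0 0;0.29 0 0 1 0 0 0")

```text
time: 4.8
tool_pos: [0.4791, -0.1103, 0.0589]
tool_rot: [[0.828, 0.561, 0.001], [0.561, -0.828, -0.0], [0.0, 0.0, -1.0]]
force: [-1.2, 0.3, 4.6]
grip_width: 0.0247
gripper_force: 2.3
```

Request:
play_rows(commands="0.29 0 0 1 0 0 0;0.29 0 0 1 0 0 0;0.29 0 0 1 0 0 0")

```text
time: 5.1
tool_pos: [0.4793, -0.1104, 0.0588]
tool_rot: [[0.828, 0.561, 0.001], [0.561, -0.828, -0.0], [0.001, 0.001, -1.0]]
force: [-3.3, 1.5, 8.9]
grip_width: 0.0247
gripper_force: 4.6
```

Request:
play_rows(commands="0.29 0 0 1 0 0 0;0.29 0 0 1 0 0 0;0.29 0 0 1 0 0 0")

```text
time: 5.4
tool_pos: [0.4799, -0.1103, 0.0587]
tool_rot: [[0.828, 0.561, 0.003], [0.561, -0.828, -0.0], [0.002, 0.002, -1.0]]
force: [-3.7, 2.6, 12.3]
grip_width: 0.025
gripper_force: 6.1
```

Contact is at TCP z = 0.059. I'll lift 2.5 mm clear and push, stopping about 30 mm short to look.

Request:
play_rows(commands="0.29 0 -1.4 -5.5 0 0 0;0.29 0 -1.4 -5.5 0 0 0;0.29 10 -1.4 -5.5 0 0 0;0.29 18 -1.4 -5.5 0 0 0;0.29 24 -1.4 -5.5 0 0 0;0.29 30 -1.4 -5.5 0 0 0;0.29 37 -1.4 -5.5 0 0 0;0.29 44 -1.4 -5.5 0 0 0")

```text
time: 6.2
tool_pos: [0.515, -0.084, 0.0616]
tool_rot: [[0.828, 0.561, -0.0], [0.561, -0.828, 0.0], [-0.0, -0.0, -1.0]]
force: [-0.5, -0.3, -0.1]
grip_width: 0.0247
gripper_force: 0.1
```

Request:
play_rows(commands="0.29 7 0 0 0 0 0;0.29 14 0 0 0 0 0;0.29 21 0 0 0 0 0;0.29 28 0 0 0 0 0;0.29 34 0 0 0 0 0;0.29 38 0 0 0 0 0;0.29 40 0 0 0 0 0;0.29 40 0 0 0 0 0")

```text
time: 7.0
tool_pos: [0.5478, -0.0619, 0.0618]
tool_rot: [[0.828, 0.561, 0.0], [0.561, -0.828, 0.0], [0.0, 0.0, -1.0]]
force: [-0.0, 0.1, -0.3]
grip_width: 0.0249
gripper_force: 0.0
```

```bash
python3 - <<'E'
from h import *
plan([.572,-.0445,.0615],34.3)
c=camera("wrist"); cv2.imwrite("pics/w2.png",c["frame"][:,:,::-1])
p=get_state()["tool_pos"]
d=np.array(p[:2])+.0266*np.array([.827,.562]); print("disc exp",d)
print("disc",hough(c,.048,*d,.02),"recess",hough(c,.04,.594,-.03,.0215))
E
```

```text
t 7.0 at [ 0.5478 -0.0619  0.0618] yaw 34.12 -> shift [29.7 -0.8  0.3] rz -0.18 w 0.0249 F [-0.   0.1 -0.3] tilt [0.0001 0.0001] q6 0.76
disc exp [ 0.56965752 -0.04702572]
disc [(np.float64(0.5702), np.float64(-0.0475), np.float32(0.0197))] recess [(np.float32(0.5952), np.float32(-0.029), np.float32(0.0214)), (np.float32(0.5682), np.float32(-0.0493), np.float32(0.0207))]
```

View pics/w2.png

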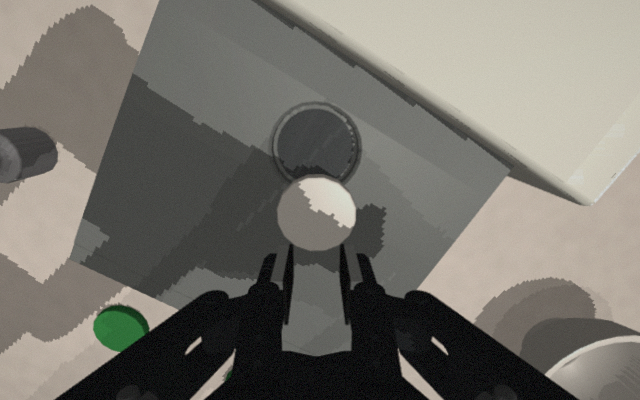

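The disc sits cradled against the fingers at (317,213), and the recess is at (318,145). What's left is 31 mm forward and 1.1 mm left.

Request:
play_rows(commands="0.29 5 -1.1 0 0 0 0;0.29 10 -1.1 0 0 0 0;0.29 14 -1.1 0 0 0 0;0.29 18 -1.1 0 0 0 0;0.29 21 -1.1 0 0 0 0;0.29 24 -1.1 0 0 0 0;0.29 26 -1.1 0 0 0 0;0.29 28 -1.1 0 0 0 0")

```text
time: 7.85
tool_pos: [0.5704, -0.0453, 0.0618]
tool_rot: [[0.828, 0.561, 0.0], [0.561, -0.828, 0.0], [0.0, -0.0, -1.0]]
force: [0.2, 0.3, 0.2]
grip_width: 0.0244
gripper_force: 0.1
```

Request:
play_rows(commands="0.29 1 0 0 0 0 0;0.29 2 0 0 0 0 0;0.29 3 0 0 0 0 0;0.29 3 0 0 0 0 0")

```text
time: 8.25
tool_pos: [0.5728, -0.0437, 0.0618]
tool_rot: [[0.828, 0.561, 0.0], [0.561, -0.828, 0.0], [0.0, -0.0, -1.0]]
force: [0.6, -1.1, -0.1]
grip_width: 0.0248
gripper_force: 0.0
```

```bash
python3 - <<'E'
from h import *
plan([.5735,-.0436,.0615],34.3)
c=camera("wrist"); cv2.imwrite("pics/w3.png",c["frame"][:,:,::-1])
for z in (.04,.048): print(z,hough(c,z,.596,-.029,.02))
r=.015; g=np.zeros((400,640),np.uint8); q=onplane
a=np.linspace(0,6.28,40); ring=proj(c,np.c_[.595+r*np.cos(a),-.029+r*np.sin(a),np.full(40,.042)])
cv2.fillPoly(g,[ring.astype(np.int32)],1); P=cloud(c,g>0); A=np.c_[P[:,:2]-[.595,-.029],np.ones(len(P))]
print("plane",np.linalg.lstsq(A,P[:,2],rcond=None)[0],np.percentile(P[:,2],[5,50,95]))
E
```

```text
t 8.25 at [ 0.5728 -0.0437  0.0618] yaw 34.11 -> shift [0.6 0.4 0.3] rz -0.19 w 0.0248 F [ 0.6 -1.1 -0.1] tilt [0.0001 0.0001] q6 0.8
0.04 [(np.float32(0.595), np.float32(-0.0288), np.float32(0.02))]
0.048 [(np.float32(0.5972), np.float32(-0.0273), np.float32(0.0201))]
plane [-0.13827531 -0.08708185  0.04267506] [0.04043323 0.04251295 0.0446643 ]
```

View pics/w3.png

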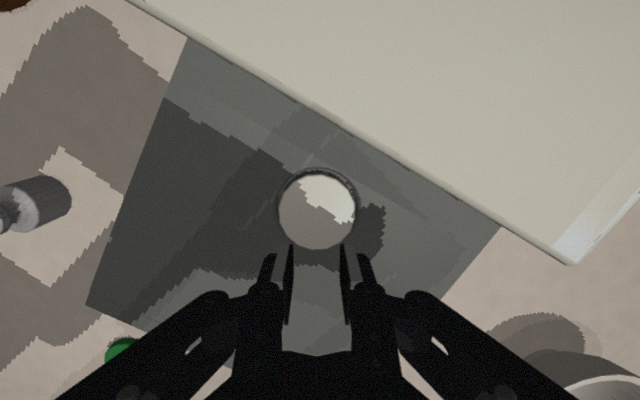

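The disc's leading edge has dipped in at (318,175), but the rear is still up (about 9° tilt). I'll push on a little.

Request:
play_rows(commands="0.29 1 0 0 0 0 0;0.29 1.5 0 0 0 0 0;0.29 2 0 0 0 0 0;0.29 2 0 0 0 0 0")

```text
time: 8.7
tool_pos: [0.5744, -0.0426, 0.0618]
tool_rot: [[0.828, 0.561, 0.0], [0.561, -0.828, 0.0], [0.0, -0.0, -1.0]]
force: [-0.5, -1.9, -0.3]
grip_width: 0.0244
gripper_force: 0.0
```

```bash
cat >> h.py <<'E'
def tilt(c,x=.595,y=-.029,r=.015,ground=True):
    g=np.zeros((400,640),np.uint8); a=np.linspace(0,6.28,40)
    cv2.fillPoly(g,[proj(c,np.c_[x+r*np.cos(a),y+r*np.sin(a),np.full(40,.041)]).astype(np.int32)],1)
    P=cloud(c,g>0); print("disc plane",np.round(np.linalg.lstsq(np.c_[P[:,:2]-[x,y],np.ones(len(P))],P[:,2],rcond=None)[0],4))
E
python3 - <<'E'
from h import *
plan([.5735,-.0436,.0615],34.3)
c=camera("wrist"); print(hough(c,.04,.596,-.029,.02)); tilt(c)
E
```

```text
t 8.7 at [ 0.5744 -0.0426  0.0618] yaw 34.11 -> shift [-1.4  0.3  0.3] rz -0.19 w 0.0244 F [-0.5 -1.9 -0.3] tilt [0.0001 0.0001] q6 0.8
[(np.float32(0.5957), np.float32(-0.028), np.float32(0.0203))]
disc plane [0.0019 0.0015 0.0396]
```

The disc is flat and flush: tilt below 0.2°, top at 0.0396, centred. I'll back off and go round to the tray's front.

Request:
play_rows(commands="0.29 -6 0 0 0 0 0;0.29 -15 0 -5 0 0 0;0.29 -25 0 -40 0 0 0;0.29 -60 0 -60 0 0 15;0.29 -100 0 -60 0 0 30;0 -140 0 -60 0 0 30;0 -150 0 -60 0 0 30;0 -150 0 -60 0 0 30")

```text
time: 9.55
tool_pos: [0.4485, -0.1277, 0.1223]
tool_rot: [[0.998, 0.069, 0.0], [0.069, -0.998, -0.0], [0.0, 0.0, -1.0]]
force: [0.7, -0.9, -0.3]
grip_width: 0.0002
gripper_force: 0.0
```

```bash
python3 - <<'E'
from h import *
plan([.43,-.04,.043],3.9)
c=camera("wrist"); print("recess/disc",hough(c,.04,.595,-.029,.02))
E
```

```text
t 9.55 at [ 0.4485 -0.1277  0.1223] yaw 3.96 -> shift [-12.4 -88.8  79.2] rz 0.06 w 0.0002 F [ 0.7 -0.9 -0.3] tilt [ 0.0005 -0.0005] q6 1.1
recess/disc []
```

Request:
play_rows(commands="0 -16 -45 0 0 0 0;0 -16 -88 0 0 0 0;0 -16 -88 0 0 0 0;0 -16 -88 40 0 0 0;0 -16 -88 75 0 0 0;0 -16 -88 81 0 0 0;0 -16 -88 81 0 0 0;0 -10 -88 81 0 0 0")

```text
time: 10.4
tool_pos: [0.4351, -0.04, 0.0423]
tool_rot: [[0.997, 0.072, 0.002], [0.072, -0.997, -0.0], [0.002, 0.001, -1.0]]
force: [0.4, 1.1, -0.8]
grip_width: 0.0001
gripper_force: 0.0
```

```bash
python3 - <<'E'
from h import *
plan([.462,-.038,.041],3.9)
c=camera("wrist"); print("disc",hough(c,.04,.595,-.029,.02)); tilt(c)
cv2.imwrite("pics/w4.png",c["frame"][:,:,::-1])
E
```

```text
t 10.4 at [ 0.4351 -0.04    0.0423] yaw 4.13 -> shift [27.  -0.   1.3] rz 0.23 w 0.0001 F [ 0.4  1.1 -0.8] tilt [ 0.0022 -0.0005] q6 1.28
disc []Traceback (most recent call last):
  File "<stdin>", line 3, in <module>
  File "h.py", line 35, in tilt
    P=cloud(c,g>0); print("disc plane",np.round(np.linalg.lstsq(np.c_[P[:,:2]-[x,y],np.ones(len(P))],P[:,2],rcond=None)[0],4))
  File "h.py", line 6, in cloud
    n=cv2.undistortPoints(np.stack([u,v],1).astype(np.float64).reshape(-1,1,2),np.array(c["intrinsics"]),np.array(c["dist_coeffs"])).reshape(-1,2)
      ~~~~~~~~~~~~~~~~~~~^^^^^^^^^^^^^^^^^^^^^^^^^^^^^^^^^^^^^^^^^^^^^^^^^^^^^^^^^^^^^^^^^^^^^^^^^^^^^^^^^^^^^^^^^^^^^^^^^^^^^^^^^^^
cv2.error: OpenCV(4.12.0) /io/opencv/modules/calib3d/src/undistort.dispatch.cpp:347: error: (-215:Assertion failed) CV_IS_MAT(_src) && CV_IS_MAT(_dst) && (_src->rows == 1 || _src->cols == 1) && (_dst->rows == 1 || _dst->cols == 1) && _src->cols + _src->rows - 1 == _dst->rows + _dst->cols - 1 && (CV_MAT_TYPE(_src->type) == CV_32FC2 || CV_MAT_TYPE(_src->type) == CV_64FC2) && (CV_MAT_TYPE(_dst->type) == CV_32FC2 || CV_MAT_TYPE(_dst->type) == CV_64FC2) in function 'cvUndistortPointsInternal'
```

The disc is out of this view; it was seated when I left it. I'll push the tray in.

Request:
play_rows(commands="0 10 0 1.5 0 0 0;0 18 0 1.5 0 0 0;0 23 0 1.5 0 0 0;0 28 0 1.5 0 0 0;0 35 0 1.5 0 0 0;0 44 0 1.5 0 0 0;0 54 0 1.5 0 0 0;0 64 0 1.5 0 0 0")

```text
time: 11.25
tool_pos: [0.4975, -0.0351, 0.039]
tool_rot: [[0.997, 0.072, -0.002], [0.072, -0.997, -0.0], [-0.002, -0.0, -1.0]]
force: [-5.9, -1.6, 2.8]
grip_width: 0.0002
gripper_force: 2.4
```

Request:
play_rows(commands="0 10 0 0 0 0 0;0 20 0 0 0 0 0;0 30 0 0 0 0 0;0 39 0 0 0 0 0;0 46 0 0 0 0 0;0 51 0 0 0 0 0;0 55 0 0 0 0 0;0 57 0 0 0 0 0")

```text
time: 12.05
tool_pos: [0.5547, -0.031, 0.039]
tool_rot: [[0.997, 0.072, -0.0], [0.072, -0.997, 0.0], [-0.0, -0.0, -1.0]]
force: [-4.5, -1.1, 0.3]
grip_width: 0.0001
gripper_force: 2.1
```

Request:
play_rows(commands="0 3 0 0 0 0 0;0 6 0 0 0 0 0;0 9 0 0 0 0 0;0 11 0 0 0 0 0;0 13 0 0 0 0 0;0 14 0 0 0 0 0;0 14 0 0 0 0 0")

```text
time: 12.75
tool_pos: [0.5687, -0.0299, 0.0392]
tool_rot: [[0.997, 0.072, 0.0], [0.072, -0.997, 0.0], [0.0, -0.0, -1.0]]
force: [-4.0, -2.0, -2.2]
grip_width: -0.0002
gripper_force: 1.7
```

Request:
play_rows(commands="0 1 0 0 0 0 0;0 2 0 0 0 0 0;0 3 0 0 0 0 0;0 3 0 0 0 0 0")

```text
time: 13.15
tool_pos: [0.5696, -0.0298, 0.0392]
tool_rot: [[0.997, 0.072, -0.005], [0.072, -0.997, -0.0], [-0.005, -0.0, -1.0]]
force: [-9.7, -2.8, 1.7]
grip_width: 0.0002
gripper_force: 4.7
```

Request:
play_rows(commands="0 1 0 0 0 0 0;0 2 0 0 0 0 0;0 3 0 0 0 0 0;0 3 0 0 0 0 0")

```text
time: 13.55
tool_pos: [0.5697, -0.0298, 0.0391]
tool_rot: [[0.997, 0.072, -0.012], [0.072, -0.997, -0.0], [-0.012, -0.0, -1.0]]
force: [-18.3, -2.7, 8.5]
grip_width: -0.0002
gripper_force: 9.0
```

It's at the stop: the force climbs with no motion, after about 108 mm of travel. I'll retreat and check.

Request:
play_rows(commands="0 -5 0 0 0 0 0;0 -20 0 0 0 0 0;0 -50 0 0 0 0 0;0 -80 0 -20 0 0 0;0 -110 0 -70 0 0 0;0 -140 0 -120 0 0 0;0 -140 0 -160 0 0 0;0 -140 0 -160 0 0 0")

```text
time: 14.35
tool_pos: [0.4393, -0.04, 0.209]
tool_rot: [[0.997, 0.072, 0.021], [0.072, -0.997, -0.003], [0.021, 0.004, -1.0]]
force: [0.2, -0.2, 1.4]
grip_width: 0.0002
gripper_force: 0.0
```

```bash
python3 - <<'E'
from h import *
plan([.43,-.04,.2],3.9)
c=camera("side"); cv2.imwrite("pics/s3.png",cv2.resize(c["frame"][150:400,220:500,::-1],None,fx=2.8,fy=2.3))
m=cut_out(c,"tray_front"); 
P=cloud(c,m[0]["mask"]); P=P[abs(P[:,2]-.04)<.006]; r=cv2.minAreaRect(P[:,:2].astype(np.float32)); print(m[0]["conf"],np.round(r[0],3),np.round(r[1],3))
R=np.array([.9977,.0675]); print("front x' ",np.percentile(P[:,:2]@R,[1,99]))
for t in ["amber","mortar","weight"]:
    for q in find_in(c,t)[:1]: print(t,np.round(world(c,q["position"]),3))
E
```

```text
t 14.35 at [ 0.4393 -0.04    0.209 ] yaw 4.13 -> shift [-9.5 -0.7  8.8] rz 0.23 w 0.0002 F [ 0.2 -0.2  1.4] tilt [ 0.0214 -0.0029] q6 1.28
0.88 [ 0.612 -0.029] [0.062 0.182]
front x'  [0.57745288 0.63709978]
amber [0.607 0.165 0.081]
mortar [ 0.575 -0.263  0.029]
weight [0.492 0.106 0.024]
```

View pics/s3.png

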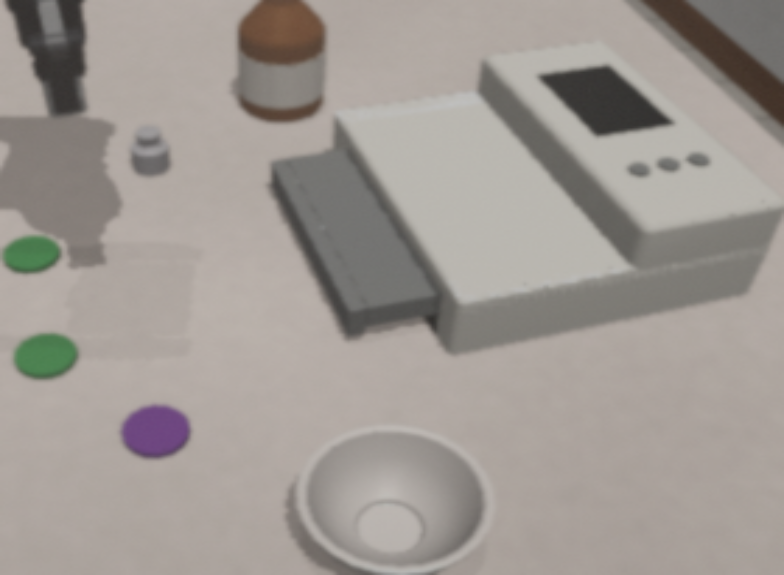

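The tray (crop (350,240)) is home with about 60 mm of deck showing, no disc is outside, and the bottle, weight and mortar haven't moved. The arm is clear, so I'll hand in.

```bash
python3 -c "
from rig import sign_off; print(sign_off())"
```

```text
the job is handed in; nothing more can be done
None
```

The disc lies flat and flush in the recess, the tray is pushed home to its stop, and the bottle, mortar and weight are where they stood; I handed the job in after about 14 s of robot time.

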